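# Stow the aerial loading coils in order of size

## Robot

A 7-joint arm with a two-finger parallel gripper is mounted at the origin on the work surface. World frame = base frame: x ahead of the robot, y to its left, z up, the work surface at z = 0. Lengths are in m, angles in rad, forces in N, time in s.
With the tool pointing down it reaches from about 0.4 to 0.9 m from the base axis. Payload 5.6 kg.
Tool frame: the origin (TCP) lies midway between the tips of the shut fingers; the grasp point (between the pads) lies 19 mm behind it; z points along the fingers, y is the line along which they close (so a half turn about z gives the same grasp; the last joint's range is limited). The gripper opens to 92 mm and grips with 3 to 60 N. Pads are 20 mm wide; open, the fingers measure 128 mm over their backs; the gripper's body (75 mm by 189 mm) begins 69 mm behind the grasp point.
Start: joints at [-1.378, 0.468, -0.012, 1.603, 0.006, 1.071, -0.056], TCP at [0.152, 0.632, 0.215] pointing down, gripper open.
Joint ranges: [-2.53, 2.53], [-0.31, 2.02], [-1.57, 1.55], [0.28, 2.44], [-1.29, 4.43], [0.15, 1.84], [-2.92, 2.92]. Speed limits (rad/s): [2.57, 2.57, 3.14, 3.14, 3.14, 3.14, 3.14].

## Interface

Orientations are given as a 3x3 rotation matrix whose columns are the frame's x, y, z axes.
In Python, from station import env, effector, solver, viewer, workorder, search_frame, tip_of gives the robot as it stands. Calls block until the motion is done:
- env.reach(position, orientation): joint-space move of the TCP to a pose.
- env.movel(position, frame=None, rate=0.15): straight line of the TCP; frame=None keeps the orientation; rate is the mean speed in m/s.
- env.goto_joints(angles): joint-space move.
- effector.release() and effector.grasp(squeeze=None): open the fingers fully, or close them until they stop; squeeze is the grip in N (None keeps the last).
- env.pause(seconds).
- solver.inverse_kinematics(position, orientation): joint angles nearest the present ones, or None.
- env.sense(): the state.
- viewer.read_camera(name): name is "scene" or "top" or "wrist"; returns (picture, depth): 420x560x3 uint8, red, green, blue; 420x560 float32, m along the optical axis (not along the pixel's ray), 0 where there is no reading.
- viewer.camera_info(name): a dict with "intrinsics" (3x3 intrinsics, pixels), "eye" and "rotation" of the camera in the world; the wrist camera has in their place "T_tool_cam" (4x4, takes a point from camera to tool coordinates, whose origin is the TCP and whose axes are the flange's). Camera axes: x right, y up, looking along -z (the intrinsics and any distortion apply to the point x, -y, -z); pixel columns grow to the right and rows downward; lengths in m; the calibration is good to about 2 mm. A picture is of the moment at which its call begins: read the wrist's pose just before it. camera_info takes no time and is no camera call.
A pose or a line that the arm cannot do raises env.PlanningError and nothing moves.
- workorder.finish_job(): hands the job in; it is judged then, once.
Trained networks look in the newest picture that a camera, given by its name, has taken for a name from the list of things; names that differ only in an ending like _2 or _b are one class to them, and where a whole thing is asked for, a point or a joint stands for the part that bears it (a point fixed in the world has none). Each returns a list of dicts, best first, with "score" (0 to 1); they miss things now and then, are a little off and sometimes report something else, mostly with a low value. They report only what shows in the picture. A call takes as long as a camera call.
- search_frame(camera, name): "at" ([x, y, z] in m, in world coordinates, good to about 4 mm: the middle of the surface that is visible of it).
- tip_of(camera, name): "at" ([x, y, z] in m, in world coordinates, good to about 4 mm: a listed point, or the origin of a listed thing).
The state is a dict: "t": time; "joint_positions": joint angles; "joint_velocities": joint speeds; "tau": joint torques, N m; "ee_pos": TCP position; "tcp_rot": TCP orientation; "wrist_force": force on the tool from outside, world axes, zero at the start; "moment": the same for the moment, N m; "gripper_width": finger opening in m; "grasp_force": force on a finger pad.
Only numpy, scipy, OpenCV 4.12 (cv2) and the standard library are available. Lean on these libraries where they do the work, as an engineer would, in place of code of your own. Each camera call takes 0.05 s, during which the arm holds its last target. There are 200 camera calls.

## Task

Put the radio aerial's plug-in coils away: the largest (black cap) and the smallest (white cap) already stand at the two ends of the wooden stowing board. Stand the other four coils upright on the empty pads between them, each centred on its own pad, so that the row steps down evenly in size from the largest coil to the smallest, and let go of them. Leave the two end coils standing where they are.

Things in the scene. Friction and masses are not known exactly. Their poses are not given: they have to be found in the camera images.
- coil_red_center (a point): centre (half-way up, on the axis) of the loose coil with the red top cap: an upright cylinder 86 mm tall and 50 mm in diameter, wound with copper wire between a black bottom cap and a red top cap with a small brass socket in the middle; standing on the desk at the start. z axis = the coil's axis, towards the red cap.
- coil_yellow_center (a point): centre (half-way up, on the axis) of the loose coil with the yellow top cap: an upright cylinder 76 mm tall and 45 mm in diameter, wound with copper wire between a black bottom cap and a yellow top cap with a small brass socket in the middle; standing on the desk at the start. z axis = the coil's axis, towards the yellow cap.
- coil_green_center (a point): centre (half-way up, on the axis) of the loose coil with the green top cap: an upright cylinder 66 mm tall and 40 mm in diameter, wound with copper wire between a black bottom cap and a green top cap with a small brass socket in the middle; standing on the desk at the start. z axis = the coil's axis, towards the green cap.
- coil_blue_center (a point): centre (half-way up, on the axis) of the loose coil with the blue top cap: an upright cylinder 56 mm tall and 35 mm in diameter, wound with copper wire between a black bottom cap and a blue top cap with a small brass socket in the middle; standing on the desk at the start. z axis = the coil's axis, towards the blue cap.
- coil_black_center (a point): centre (half-way up) of the largest coil of the set, with the black top cap, 96 mm tall and 56 mm in diameter; loose, it already stands on the pad at one end of the stowing board (at either end; the other end pad holds the smallest). z axis = the coil's axis.
- coil_white_center (a point): centre (half-way up) of the smallest coil of the set, with the white top cap, 46 mm tall and 30 mm in diameter; loose, it already stands on the pad at one end of the stowing board (at either end; the other end pad holds the largest). z axis = the coil's axis.
- pad_1_center (a point): centre of empty pad 1 of 4 (numbered along its y axis, the board's length; x = across, z = up): flush black rubber disc, 62 mm, white dot in the middle, on the flat top, 12 mm above the desk, of the fixed wooden board (420 x 94 mm, six pads in a row, 68 mm between centres). End coils stand on the pads before 1 and after 4; either may hold the largest.
- pad_2_center (a point): centre of empty pad 2 of 4 (numbered along its y axis, the board's length; x = across, z = up): flush black rubber disc, 62 mm, white dot in the middle, on the flat top, 12 mm above the desk, of the fixed wooden board (420 x 94 mm, six pads in a row, 68 mm between centres). End coils stand on the pads before 1 and after 4; either may hold the largest.
- pad_3_center (a point): centre of empty pad 3 of 4 (numbered along its y axis, the board's length; x = across, z = up): flush black rubber disc, 62 mm, white dot in the middle, on the flat top, 12 mm above the desk, of the fixed wooden board (420 x 94 mm, six pads in a row, 68 mm between centres). End coils stand on the pads before 1 and after 4; either may hold the largest.
- pad_4_center (a point): centre of empty pad 4 of 4 (numbered along its y axis, the board's length; x = across, z = up): flush black rubber disc, 62 mm, white dot in the middle, on the flat top, 12 mm above the desk, of the fixed wooden board (420 x 94 mm, six pads in a row, 68 mm between centres). End coils stand on the pads before 1 and after 4; either may hold the largest.

How it is judged:
At the end, for the whole second after the job is handed in: From the black coil's end to the white coil's: red, yellow, green, blue, each within 12 mm of its pad's centre, standing on the board (height within 4 mm), all upright within 0.1 rad, at rest and released; black and white coils within 15 mm of where they were (((horizontal distance between coil_black_center and pad_1_center below 0.1 m and horizontal distance between coil_red_center and pad_1_center below 0.012 m and z of coil_red_center in the frame of pad_1_center between 0.039 and 0.047 m and horizontal distance between coil_yellow_center and pad_2_center below 0.012 m and z of coil_yellow_center in the frame of pad_2_center between 0.034 and 0.042 m and horizontal distance between coil_green_center and pad_3_center below 0.012 m and z of coil_green_center in the frame of pad_3_center between 0.029 and 0.037 m and horizontal distance between coil_blue_center and pad_4_center below 0.012 m and z of coil_blue_center in the frame of pad_4_center between 0.024 and 0.032 m) or (horizontal distance between coil_black_center and pad_4_center below 0.1 m and horizontal distance between coil_red_center and pad_4_center below 0.012 m and z of coil_red_center in the frame of pad_4_center between 0.039 and 0.047 m and horizontal distance between coil_yellow_center and pad_3_center below 0.012 m and z of coil_yellow_center in the frame of pad_3_center between 0.034 and 0.042 m and horizontal distance between coil_green_center and pad_2_center below 0.012 m and z of coil_green_center in the frame of pad_2_center between 0.029 and 0.037 m and horizontal distance between coil_blue_center and pad_1_center below 0.012 m and z of coil_blue_center in the frame of pad_1_center between 0.024 and 0.032 m)) and angle between each of coil_black_center, coil_red_center, coil_yellow_center, coil_green_center, coil_blue_center, coil_white_center's own z axis and vertical below 0.1 rad and linear speed of each of coil_black, coil_red, coil_yellow, coil_green, coil_blue, coil_white below 0.02 m/s and distance of each of coil_black_center, coil_white_center from where it was at the start of the episode below 0.015 m); the robot touches nothing.
It fails at once if an end coil (black or white) is pushed more than 20 mm from its place (distance of any of coil_black_center, coil_white_center from where it was at the start of the episode above 0.02 m).
It also fails if it takes over 96 s, if anything falls off the work surface, if the arm or the gripper's body presses on something with over 40 N, if the wrist force passes 120 N, or if a joint passes its speed limit or range.

## Working session

There is one attempt and no reset: what is moved stays moved. The work goes in short steps, each a Python script; the robot and the scene stay as the last script left them, time stands still between calls to the robot, and variables do not carry over. Pictures are saved under pics/ and viewed, at most 14 in all, crops included, and the job is handed in when it is done.

```bash
mkdir -p pics; ls; python3 - <<'E'
from station import env,viewer,search_frame,tip_of
import cv2,numpy as np
for c in ("top","scene"):
    p,d=viewer.read_camera(c); cv2.imwrite(f"pics/{c}0.png",p[:,:,::-1])
    i=viewer.camera_info(c); print(c,np.round(i["eye"],3),np.round(i["rotation"],2).tolist(),np.round(i["intrinsics"],1).tolist(),[k for k in i])
    for n in ["red","yellow","green","blue","black","white"]:
        print(n,[(np.round(r["at"],3).tolist(),round(r["score"],2)) for r in tip_of(c,f"coil_{n}_center")[:3]])
    for k in range(1,5): print(k,[(np.round(r["at"],3).tolist(),round(r["score"],2)) for r in tip_of(c,f"pad_{k}_center")[:5]])
print(env.sense()["t"])
E
```

```text
pics
top [0.344 0.014 1.144] [[0.02, 0.98, -0.18], [-1.0, 0.02, 0.01], [0.01, 0.18, 0.98]] [[399.8, 0.0, 275.2], [0.0, 399.8, 208.3], [0.0, 0.0, 1.0]] ['intrinsics', 'eye', 'rotation']
red [([0.438, 0.111, 0.044], 0.57), ([0.6, 0.144, 0.036], 0.3)]
yellow [([0.503, -0.327, 0.037], 0.81)]
green [([0.432, -0.086, 0.038], 0.75)]
blue [([0.517, 0.328, 0.025], 0.57)]
black [([0.661, -0.187, 0.06], 0.6)]
white [([0.603, 0.148, 0.038], 0.43)]
1 [([0.641, -0.125, 0.014], 0.56)]
2 [([0.636, -0.062, 0.01], 0.62)]
3 [([0.624, 0.014, 0.011], 0.7)]
4 []
scene [1.085 0.273 0.75 ] [[-0.45, -0.67, 0.6], [0.89, -0.34, 0.29], [0.01, 0.66, 0.75]] [[402.5, 0.0, 282.3], [0.0, 402.5, 206.0], [0.0, 0.0, 1.0]] ['intrinsics', 'eye', 'rotation']
red [([0.432, 0.113, 0.046], 0.77)]
yellow [([0.506, -0.328, 0.04], 0.63), ([0.636, -0.062, 0.012], 0.18)]
green [([0.436, -0.086, 0.035], 0.55)]
blue [([0.517, 0.336, 0.027], 0.86)]
black [([0.662, -0.188, 0.06], 0.74)]
white [([0.604, 0.141, 0.036], 0.86)]
1 [([0.646, -0.128, 0.018], 0.86)]
2 [([0.636, -0.062, 0.012], 0.72)]
3 [([0.629, 0.005, 0.008], 0.95)]
4 []
1.1
```

View pics/top0.png

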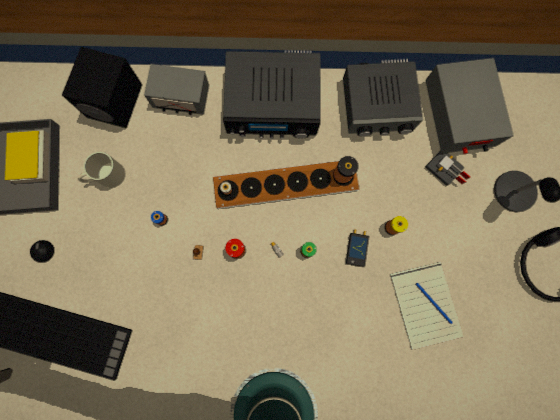

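View pics/scene0.png

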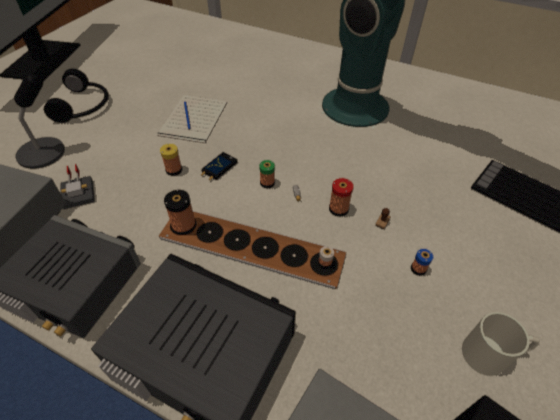

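```bash
cat > h.py <<'E'
from station import env,viewer,effector,solver
import cv2,numpy as np
H=dict(red=.086,yellow=.076,green=.066,blue=.056)
def campose(cam):
    i=viewer.camera_info(cam)
    if cam!="wrist": return np.array(i["intrinsics"]),np.array(i["eye"]),np.array(i["rotation"])
    s=env.sense(); T=np.array(i["T_tool_cam"]); R=np.array(s["tcp_rot"])
    return np.array(i["intrinsics"]),R@T[:3,3]+np.array(s["ee_pos"]),R@T[:3,:3]
def ray(P,u,v,z):
    K,e,R=P; d=np.linalg.inv(K)@[u,v,1]; d=R@(d*[1,-1,-1]); return e+d*(z-e[2])/d[2]
def pix(P,p):
    K,e,R=P; q=R.T@(np.asarray(p)-e)*[1,-1,-1]; q=K@q; return q[:2]/q[2]
def cloud(P,d):
    K,e,R=P; v,u=np.indices(d.shape); q=np.stack([(u-K[0,2])/K[0,0]*d,-(v-K[1,2])/K[1,1]*d,-d],-1)
    return q@R.T+e
def mask(im,c):
    h,s,v=cv2.split(cv2.cvtColor(im,cv2.COLOR_RGB2HSV)); h=h.astype(int)
    hh={"red":(h<5)|(h>174),"yellow":(abs(h-28)<6),"green":abs(h-65)<18,"blue":abs(h-110)<12}[c]
    return (hh&(s>140)&(v>60))
def cap(P,im,d,c,near,r=.05):
    """cap-top centre from coloured pixels whose depth lies at cap-top height"""
    X=cloud(P,d); g=np.array(near)
    m=mask(im,c)&(np.linalg.norm(X[...,:2]-g[:2],axis=-1)<r)&(X[...,2]>near[2]-.006)&(d>0)
    v,u=np.nonzero(m)
    if len(u)<10: return None
    (cx,cy),rad=cv2.minEnclosingCircle(np.stack([u,v],1).astype(np.float32))
    return ray(P,cx,cy,near[2]),len(u),X[m][:,2].mean()
def dots(P,im,guess,z=.012,r=.015):
    out=[]
    g=im.astype(float).mean(2)
    for q in guess:
        q=[q[0],q[1],z]; u,v=pix(P,q); k=pix(P,[q[0],q[1]+r,z])-[u,v]; k=int(np.hypot(*k))
        u0,v0=int(round(u)),int(round(v)); w=g[v0-k:v0+k+1,u0-k:u0+k+1]; w=np.clip(w-np.median(w)-25,0,None)
        vv,uu=np.indices(w.shape); out.append(ray(P,(w*uu).sum()/w.sum()+u0-k,(w*vv).sum()/w.sum()+v0-k,z))
    return np.array(out)
E
python3 - <<'E'
from h import *
np.set_printoptions(precision=4,suppress=True)
G=dict(red=(.435,.112),yellow=(.505,-.327),green=(.434,-.086),blue=(.517,.332))
for c in ("top","scene"):
    im,d=viewer.read_camera(c);P=campose(c)
    for n,g in G.items(): print(c,n,cap(P,im,d,n,(*g,H[n])))
    print(dots(P,im,[(.645,-.127),(.636,-.062),(.626,.009),(.614,.076)]))
    X=cloud(P,d).reshape(-1,3); X=X[(d.ravel()>0)&(X[:,2]>.05)&(X[:,0]>.68)&(X[:,0]<.9)&(abs(X[:,1])<.25)]
    print("radio",[(y,X[(abs(X[:,1]-y)<.02)][:,0].min() if (abs(X[:,1]-y)<.02).any() else None,X[(abs(X[:,1]-y)<.02)][:,2].max() if (abs(X[:,1]-y)<.02).any() else None) for y in np.arange(-.2,.21,.05)])
E
```

```text
top red (array([0.4332, 0.1127, 0.086 ]), 207, np.float64(0.08513745054155047))
top yellow (array([ 0.506 , -0.3299,  0.076 ]), 193, np.float64(0.07492411715954272))
top green (array([ 0.4345, -0.0855,  0.066 ]), 98, np.float64(0.0654879223305707))
top blue (array([0.5175, 0.3311, 0.056 ]), 65, np.float64(0.055391633182702835))
[[ 0.6474 -0.124   0.012 ]
 [ 0.6372 -0.0568  0.012 ]
 [ 0.6269  0.0102  0.012 ]
 [ 0.616   0.0778  0.012 ]]
radio [(np.float64(-0.2), np.float64(0.6803721197344827), np.float64(0.11014817460728366)), (np.float64(-0.15000000000000002), None, None), (np.float64(-0.10000000000000003), np.float64(0.760900370895823), np.float64(0.11230784260511228)), (np.float64(-0.050000000000000044), np.float64(0.7580329790739326), np.float64(0.11374407603513159)), (np.float64(-5.551115123125783e-17), np.float64(0.7743447140322752), np.float64(0.11375956950216315)), (np.float64(0.04999999999999993), np.float64(0.7746011535205912), np.float64(0.11571736646595121)), (np.float64(0.09999999999999992), np.float64(0.7588636197597318), np.float64(0.11252181494340974)), (np.float64(0.14
[... 770 characters left out ...]
5949383565325), np.float64(0.09848662087642868)), (np.float64(-0.10000000000000003), np.float64(0.7781256482842595), np.float64(0.10997379100586391)), (np.float64(-0.050000000000000044), np.float64(0.7611074683407746), np.float64(0.10992749814598468)), (np.float64(-5.551115123125783e-17), np.float64(0.7774799438878406), np.float64(0.11047200863826989)), (np.float64(0.04999999999999993), np.float64(0.7771632648617761), np.float64(0.11029817612666837)), (np.float64(0.09999999999999992), np.float64(0.7589394728474304), np.float64(0.11085822771113851)), (np.float64(0.1499999999999999), np.float64(0.7780103231294138), np.float64(0.11004731489957853)), (np.float64(0.1999999999999999), None, None)]
```

```bash
cat >> h.py <<'E'
G=dict(red=(.4345,.1133),yellow=(.506,-.3305),green=(.437,-.084),blue=(.519,.3313))
PADS=np.array([[.6459,-.1245],[.6356,-.0572],[.6256,.01],[.615,.0775]])
def yawR():
    t=np.array([-.1513,.9885]); y=np.array([t[1],-t[0],0]); z=np.array([0,0,-1.])
    Rs=[np.column_stack([np.cross(s*y,z),s*y,z]) for s in (1,-1)]
    return Rs
E
python3 - <<'E'
from h import *
np.set_printoptions(precision=4,suppress=True)
for R in yawR():
    print([ (None if q is None else np.round(q[-1],2)) for q in [solver.inverse_kinematics([*p,.2],R) for p in list(G.values())+list(PADS)]])
R=min(yawR(),key=lambda R:max(abs((solver.inverse_kinematics([*p,.2],R) or [9]*7)[-1]) if not isinstance(solver.inverse_kinematics([*p,.2],R),np.ndarray) else abs(solver.inverse_kinematics([*p,.2],R)[-1]) for p in list(G.values())+list(PADS)))
np.save("R.npy",R); print(R)
env.reach([*G["red"],.22],R)
P=campose("wrist"); im,d=viewer.read_camera("wrist"); cv2.imwrite("pics/w0.png",im[:,:,::-1])
print(cap(P,im,d,"red",(*G["red"],H["red"])),env.sense()["t"],env.sense()["gripper_width"])
E
```

```text
[np.float64(-0.08), np.float64(1.08), np.float64(0.43), np.float64(-0.31), np.float64(0.77), np.float64(0.54), np.float64(0.37), np.float64(0.24)]
[np.float64(2.49), np.float64(-1.76), np.float64(-2.39), np.float64(2.58), np.float64(-2.15), np.float64(-2.25), np.float64(-2.35), np.float64(-2.46)]
[[-0.1513  0.9885  0.    ]
 [ 0.9885  0.1513  0.    ]
 [ 0.      0.     -1.    ]]
(array([0.4338, 0.1121, 0.086 ]), 1659, np.float64(0.08567412416781796)) 3.3667 0.09185964778392294
```

View pics/w0.png

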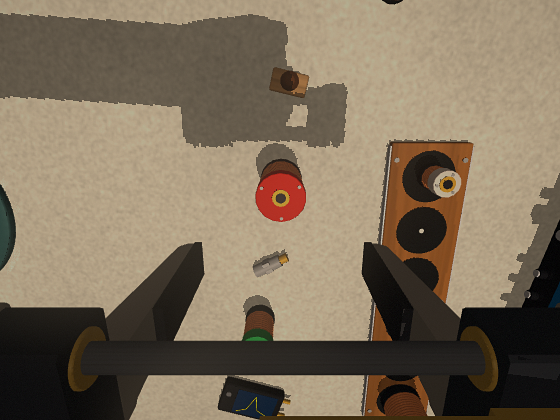

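The wrist view shows the red cap at (280,198), with nothing in the fingers' paths, and it agrees with the fixed cameras. Moving on to red.

```bash
cat >> h.py <<'E'
def transfer(c,pad,look=True,squeeze=20):
    R=np.load("R.npy"); h=H[c]; zp=max(.6*h-.019,.012); g=np.array(G[c])
    s=env.sense()
    if np.hypot(*(np.array(s["ee_pos"])[:2]-g))>.02: env.reach([*g,.22],R)
    if look:
        P=campose("wrist"); im,d=viewer.read_camera("wrist"); r=cap(P,im,d,c,(*g,h))
        print("look",r)
        if r is not None and np.hypot(*(r[0][:2]-g))<.012: g=(g+2*r[0][:2])/3
    env.movel([*g,zp],R,rate=.2)
    effector.grasp(squeeze); s=env.sense(); print("grip",s["gripper_width"],s["grasp_force"],s["t"])
    env.movel([*g,zp+.13],R,rate=.25)
    p=PADS[pad]; env.movel([*p,zp+.13],R,rate=.3)
    f0=env.sense()["wrist_force"]; print("held",env.sense()["gripper_width"])
    env.movel([*p,zp+.03],R,rate=.2); env.movel([*p,zp+.0125],R,rate=.04)
    s=env.sense(); print("df",np.array(s["wrist_force"])-f0,"ee",s["ee_pos"])
    effector.release(); env.pause(.2); env.movel([*p,zp+.13],R,rate=.2)
    print("t",env.sense()["t"])
E
python3 - <<'E'
from h import *
np.set_printoptions(precision=4,suppress=True)
transfer("red",0)
for c in("top","scene"):
    P=campose(c);im,d=viewer.read_camera(c);cv2.imwrite(f"pics/{c}1.png",im[:,:,::-1]);print(c,cap(P,im,d,"red",(*PADS[0],.098)))
P=campose("wrist");im,d=viewer.read_camera("wrist");cv2.imwrite("pics/w1.png",im[:,:,::-1]);print(cap(P,im,d,"red",(*PADS[0],.098)))
E
```

```text
look (array([0.4337, 0.1121, 0.086 ]), 1670, np.float64(0.0856667990285359))
grip 0.04986839095165304 20.00025898218155 5.2083
held 0.04984375594035134
df [-1.041   0.4658 -0.1703] ee [ 0.6458 -0.1246  0.0449]
t 10.0167
top None
scene (array([ 0.6502, -0.1201,  0.098 ]), 270, np.float64(0.09729939868484576))
(array([ 0.6465, -0.1245,  0.098 ]), 2710, np.float64(0.09762889620872743))
```

View pics/scene1.png

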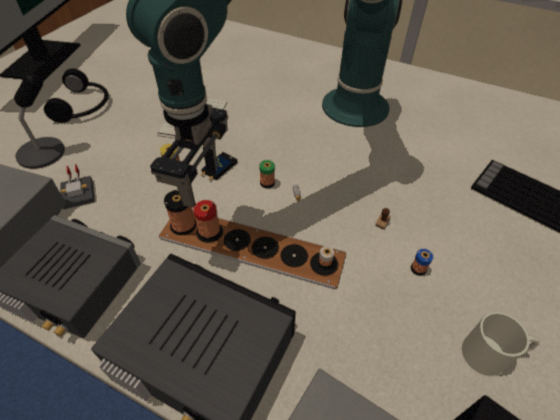

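Red stands beside black at (206,220), upright, and black at (180,213) hasn't moved. Next come yellow, green and blue.

```bash
python3 - <<'E'
from h import *
np.set_printoptions(precision=4,suppress=True)
def chk(c,k):
    P=campose("wrist");im,d=viewer.read_camera("wrist");print(c,cap(P,im,d,c,(*PADS[k],H[c]+.012)),PADS[k])
for k,c in ((1,"yellow"),(2,"green"),(3,"blue")):
    transfer(c,k); chk(c,k)
    r=env.sense()["gripper_width"]
env.reach([.42,.35,.3],np.load("R.npy"))
for c in("top","scene"):
    P=campose(c);im,d=viewer.read_camera(c);cv2.imwrite(f"pics/{c}2.png",im[:,:,::-1])
    for k,n in enumerate(H): print(c,n,cap(P,im,d,n,(*PADS[k],H[n]+.012),.03),PADS[k])
print(env.sense()["t"])
E
```

```text
look (array([ 0.5068, -0.3335,  0.076 ]), 1184, np.float64(0.0757118687996812))
grip 0.04452333947397492 20.000085532665253 13.1
held 0.04486985821383065
df [-0.0611 -0.884  -0.7185] ee [ 0.6355 -0.0571  0.0389]
t 17.925
yellow (array([ 0.6362, -0.0572,  0.088 ]), 1673, np.float64(0.08771735347675068)) [ 0.6356 -0.0572]
look (array([ 0.4347, -0.0876,  0.066 ]), 88, np.float64(0.06553252875992381))
grip 0.03983601876479257 20.000294744968414 20.8583
held 0.03949393200823383
df [-0.1133 -1.1147  0.0945] ee [0.6255 0.0099 0.0329]
t 25.4333
green (array([0.6264, 0.0093, 0.078 ]), 1242, np.float64(0.07769045312425348)) [0.6256 0.01  ]
look (array([0.5176, 0.3312, 0.056 ]), 511, np.float64(0.05571154511996259))
grip 0.03463972686653432 20.00007390975952 28.9083
held 0.03478657730855275
df [ 0.3494 -0.524  -0.9657] ee [0.615  0.0774 0.027 ]
t 33.75
blue (array([0.6155, 0.0774, 0.068 ]), 918, np.float64(0.06772439343628907)) [0.615  0.0775]
top red (array([ 0.6456, -0.124 ,  0.098 ]), 192, np.float64(0.09727027467603816)) [ 0.6459 -0.1245]
top yellow (array([ 0.6355, -0.0564,  0.088 ]), 183, np.float64(0.0873640189195811)) [ 0.6356 -0.0572]
top green (array([0.6259, 0.0101, 0.078 ]), 107, np.float64(0.07737690039901372)) [0.6256 0.01  ]
top blue (array([0.6158, 0.0788, 0.068 ]), 65, np.float64(0.06756088212125955)) [0.615  0.0775]
scene red (array([ 0.6489, -0.1214,  0.098 ]), 277, np.float64(0.09710877684100262)) [ 0.6459 -0.1245]
scene yellow (array([ 0.638 , -0.0544,  0.088 ]), 181, np.float64(0.08745344412900771)) [ 0.6356 -0.0572]
scene green (array([0.6302, 0.0128, 0.078 ]), 86, np.float64(0.07754760606061285)) [0.6256 0.01  ]
scene blue (array([0.6196, 0.0807, 0.068 ]), 87, np.float64(0.06718146552011998)) [0.615  0.0775]
35.2833
```

View pics/top2.png

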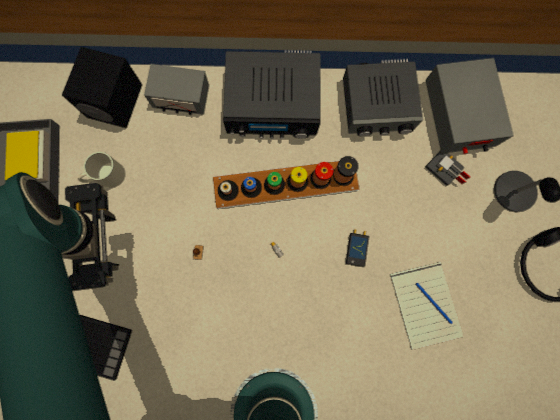

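View pics/scene2.png

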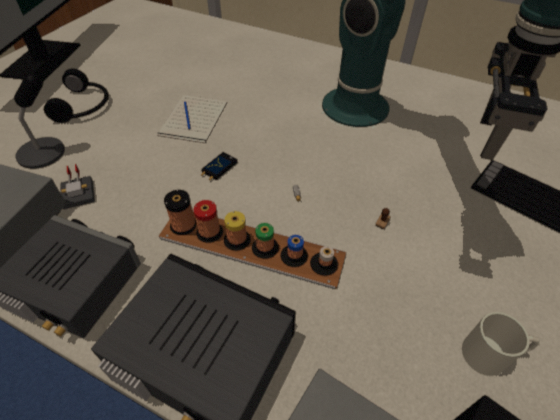

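The top picture shows the full row: black (347,166), red (323,173), yellow (299,177), green (275,181), blue (250,185) and white (227,188). In the scene picture all six stand upright with the arm well clear, so I'm handing the job in.

```bash
python3 -c "
from station import workorder
print(workorder.finish_job())"
```

```text
the job is handed in; nothing more can be done
None
```

The red, yellow, green and blue coils now stand released on their pads, stepping down from black to white; the cameras put each within about 6 mm of its pad centre, the end coils look undisturbed, and the job is handed in (no verdict was returned).

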